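Sort the bottle carrier and fit its upper shelf

ROBOT

A 7-joint arm with a two-finger parallel gripper is mounted at the origin on the work surface. World frame = base frame: x ahead of the robot, y to its left, z up, the work surface at z = 0. Lengths are in m, angles in rad, forces in N, time in s.
With the tool pointing down it reaches from about 0.35 to 0.9 m from the base axis. Payload 7.2 kg.
Tool frame: the origin (TCP) lies where the fingers leave the gripper's body, on its centre line; the fingertips stand 73 mm ahead of it and the grasp point (between the pads) lies 54 mm ahead of it; z points along the fingers, y is the line along which they close (so a half turn about z gives the same grasp; the last joint's range is limited). The gripper opens to 85 mm and grips with 20 to 120 N. Pads are 22 mm wide; open, the fingers measure 114 mm over their backs; the gripper's body (76 mm by 85 mm) begins 54 mm behind the grasp point. The pads swing forward as they close: fully open they stand 13 mm farther back than shut.
Start: joints at [1.148, 0.411, -0.013, 1.596, 0.006, 1.134, -0.082], TCP at [0.217, -0.586, 0.304] pointing down, gripper open.
Joint ranges: [-2.95, 2.95], [-0.29, 1.99], [-1.47, 1.44], [0.14, 2.54], [-1.03, 4.17], [0.13, 1.85], [-2.86, 2.86]. Speed limits (rad/s): [2.39, 2.39, 3.01, 3.01, 3.14, 3.14, 3.14].

INTERFACE

Orientations are given as [roll, pitch, yaw] about the fixed x, y, z axes, in that order (R = Rz(yaw) Ry(pitch) Rx(roll)).
In Python, from plant import robot gives the robot as it stands.
- The arm moves only by the shell command python3 -m handwheel 'ROWS'. ROWS is JSON, a list that holds one entry, the list of rows, each a list of 7 numbers: the shift along the tool's x, y, z in units of 50 cm (1.0 is 50 cm), then the turn, a rotation vector about the tool's x, y, z in units of 180 degrees (1.0 is 180 degrees), then the opening, from -1 (shut) to 1 (fully open). A call has 1 to 8 rows; each row is the pose to reach, as a shift and turn from the pose commanded when the call began, along the tool's axes at that moment, turning the shorter way round; what a row does not reach only later rows make up. A row lasts 1/12 s, in which the tool goes at most 41.7 mm and 7.16 degrees, less where a joint would pass 70% of its speed; a pose out of reach is approached as far as the arm can. A call with a number of a shift or a turn outside -1 to 1 is refused whole. A call with a gripper value outside its range is refused whole. The fingers move at their own pace and stop on an object; the grip force is fixed at half the most. Time passes only in rows, so rows that repeat a pose let the fingers close. It gives the time, the measured TCP pose, the force, the opening and the grip force at its end, in the units of the state.
- robot.state(): the state, without advancing time (a new reading comes with each control period).
- robot.grab_frame(name): name is "side" or "top" or "wrist"; returns (picture, depth): 420x560x3 uint8, red, green, blue; 420x560 float32, m along the optical axis (not along the pixel's ray), 0 where there is no reading.
- robot.camera_model(name): a dict with "camera_matrix" (3x3 intrinsics, pixels), "pose" (4x4, takes a point from camera to world coordinates). Camera axes: x right, y down, z forward; pixel columns grow to the right and rows downward; lengths in m; the calibration is good to about 2 mm. A picture is of the moment at which its call begins: read the wrist's pose just before it. camera_model takes no time and is no camera call; for the wrist camera it gives the pose at the moment of the call.
- robot.job_done(): hands the job in; it is judged then, once.
The state is a dict: "clock": time; "joints": joint angles; "qd": joint speeds; "effort": joint torques, N m; "eef_pos": TCP position; "ee_rot": TCP orientation; "wrist_force": force on the tool from outside, world axes, zero at the start; "moment": the same for the moment, N m; "finger_gap": opening from 0.0 (shut) to 1.0 (fully open); "gripper_force": force on a finger pad.
Only numpy, scipy, OpenCV 4.12 (cv2) and the standard library are available. Lean on these libraries where they do the work, as an engineer would, in place of code of your own. Each camera call takes 0.05 s, during which the arm holds its last target. There are 200 camera calls.

TASK

The square bottle and the round jar are standing in each other's holders on the lower floor of the steel carrier: swap them, using a free spot on the bench on the way, and put the slim pot that stands on the bench into the empty small holder. Then lift the loose shelf onto the carrier, so that all four corner holes drop over the four pins and it lies flat on the post collars. Do not knock any vessel over, and leave the stack of dishes and the tube rack where they are.

Things in the scene. Friction and masses are not known exactly. Their poses are not given: they have to be found in the camera images.
- carrier: Fixed steel carrier: floor plate 300 (its x) by 180 mm (its y), top of floor at z = 14 mm; the holders stand in a row on it at x = -85, 0, 85 mm, in changing order. Posts 12 mm thick at x +-137, y +-77 mm end in flat collars 24 mm wide, top at z = 110 mm, each with a cone-tipped pin 8 mm thick up to z = 144 mm. 5 mm rods join the posts at z = 55 mm. Origin: centre of its underside, on the bench.
- square_holder: Low square steel fence, open at the top, fixed on the carrier's floor: inside 66 by 66 mm, wall 2.5 mm thick, 14 mm high, sides parallel to the carrier's. Origin: its centre at the level of the carrier's floor (14 mm above the bench). Place of the square bottle; the round jar stands in it at the start.
- round_holder: Low round steel ring, the larger of the two, fixed on the carrier's floor: inside diameter 74 mm, wall 2.5 mm, 14 mm high. Origin: its centre at the level of the carrier's floor. Place of the round jar; the square bottle stands in it at the start.
- small_holder: Low round steel ring, the smaller of the two, fixed on the carrier's floor: inside diameter 54 mm, wall 2.5 mm, 14 mm high. Origin: its centre at the level of the carrier's floor. Place of the slim pot; empty at the start.
- square_bottle: Loose square white plastic bottle with a round screw cap: body 48 by 48 mm and 58 mm high, cap 30 mm across, 77 mm high in all, about 160 g. Origin: centre of its underside; x and y square to its sides, z up.
- round_jar: Loose wide round white jar with a flat lid: 54 mm across (lid 57 mm, from 52 mm up), 68 mm high, about 180 g. Origin: centre of its underside, z up.
- slim_pot: Loose slim round white pot with a lid: 34 mm across (lid 37 mm, from 50 mm up), 65 mm high, about 80 g; it stands upright on the bench between the carrier and the shelf. Origin: centre of its underside, z up.
- shelf: Loose aluminium shelf lying on the bench: plate 300 (its x) by 180 mm (its y), 5 mm thick, 450 g, same either way round; corner holes 14 mm wide at x +-137, y +-77 mm. Bar handle in its middle: bar along x, 100 mm long, 12 mm thick, 47 to 61 mm above the underside, on 10 mm legs at x +-45 mm. Origin: centre of its underside. Seated, its underside is 110 mm above the bench.
- dish_stack: Bystander, to be left alone: stack of round white culture dishes, 93 mm across, 73 mm high, at the outer left of the bench. Origin: centre of its underside.
- tube_rack: Bystander, to be left alone: blue rack of small capped tubes, 75 by 130 mm, 87 mm high, at the far side of the bench. Origin: centre of its underside. (A low white heater box, 150 by 200 by 61 mm, is fixed farther off at the far right corner.)
Things that resemble listed ones, but are neither listed nor needed, are in the scene too. Leave any orange look-alike of the slim_pot alone.

How it is judged:
On the way, in this order (a step that is already met when the one before it is completed fails the run):
1. the square bottle stands in the square holder, the round jar in the larger ring and the slim pot in the smaller ring (z of square_bottle in the frame of square_holder between -0.004 and 0.004 m and horizontal distance between square_bottle and square_holder below 0.014 m and angle between each of square_bottle, round_jar, slim_pot's own z axis and vertical below 0.08 rad and z of round_jar in the frame of round_holder between -0.004 and 0.004 m and horizontal distance between round_jar and round_holder below 0.014 m and z of slim_pot in the frame of small_holder between -0.004 and 0.004 m and horizontal distance between slim_pot and small_holder below 0.014 m), for 0.2 s.
2. the shelf lies flat on the four collars, its holes over the pins (z of shelf in the frame of carrier between 0.106 and 0.114 m and horizontal distance between shelf and carrier below 0.008 m and angle between the x axis of shelf and the x axis of carrier, either way round below 0.06 rad and angle between shelf's own z axis and vertical below 0.04 rad), for 0.2 s.
At the end, for the whole second after the job is handed in: Every vessel stands upright on the carrier floor inside its own holder (height within 4 mm, centre within 14 mm, tilt under 0.08 rad); the shelf is seated (underside 106 to 114 mm up, centre within 8 mm, turned under 0.06 rad, tilt under 0.04 rad); all at rest (all of step 1 and all of step 2 and linear speed of each of square_bottle, round_jar, slim_pot, shelf below 0.02 m/s); the robot touches nothing.
It fails at once if a vessel is tipped over (angle between any of square_bottle, round_jar, slim_pot's own z axis and vertical above 0.7 rad).
It fails at once if the dish stack or the tube rack is shifted by more than 20 mm (distance of any of dish_stack, tube_rack from where it was at the start of the episode above 0.02 m).
It also fails if it takes over 125 s, if anything falls off the work surface, if the arm or the gripper's body presses on something with over 40 N, if the wrist force passes 120 N, or if a joint passes its speed limit or range.

## Working session

There is one attempt and no reset: what is moved stays moved. The work goes in short steps, Python scripts to look and compute and a shell command to move; the robot and the scene stay as the last step left them, time stands still between calls to the robot, and variables do not carry over. Pictures are saved under pics/ and viewed, at most 14 in all, crops included, and the job is handed in when it is done.

```bash
ls; mkdir -p pics; cat > h.py <<'E'
import numpy as np, cv2
from plant import robot
def grab(n,save=None):
    M=robot.camera_model(n); p,d=robot.grab_frame(n)
    if save: cv2.imwrite('pics/'+save,p[:,:,::-1])
    return p,d,np.array(M['camera_matrix']),np.array(M['pose'])
def ray(u,v,K,T,z):
    r=T[:3,:3]@np.linalg.inv(K)@np.array([u,v,1.]); o=T[:3,3]
    return o+r*(z-o[2])/r[2]
def cloud(d,K,T):
    v,u=np.indices(d.shape); P=np.stack([(u-K[0,2])/K[0,0]*d,(v-K[1,2])/K[1,1]*d,d],-1)
    return P@T[:3,:3].T+T[:3,3]
E
python3 - <<'E'
from h import *
for n in('top','side'):
    p,d,K,T=grab(n,n+'0.png'); np.savez(n+'0.npz',p=p,d=d,K=K,T=T); print(n,K.round(1).tolist(),T.round(3).tolist())
s=robot.state();print(s['eef_pos'],s['ee_rot'],s['clock'],s['finger_gap'])
E
```

```text
pics
top [[481.9, 0.0, 278.8], [0.0, 481.9, 209.4], [0.0, 0.0, 1.0]] [[-0.015, -0.981, 0.195, 0.369], [-0.999, 0.02, 0.025, 0.099], [-0.029, -0.194, -0.981, 1.376], [0.0, 0.0, 0.0, 1.0]]
side [[514.1, 0.0, 281.1], [0.0, 514.1, 211.2], [0.0, 0.0, 1.0]] [[-0.962, -0.199, 0.189, 0.393], [-0.275, 0.714, -0.644, 0.872], [-0.007, -0.671, -0.741, 0.923], [0.0, 0.0, 0.0, 1.0]]
[ 0.21699592 -0.58574403  0.30312781] [-3.14008316e+00  7.84205093e-05  3.54809388e-01] 0.1 1.0039595623969417
```

View pics/top0.png

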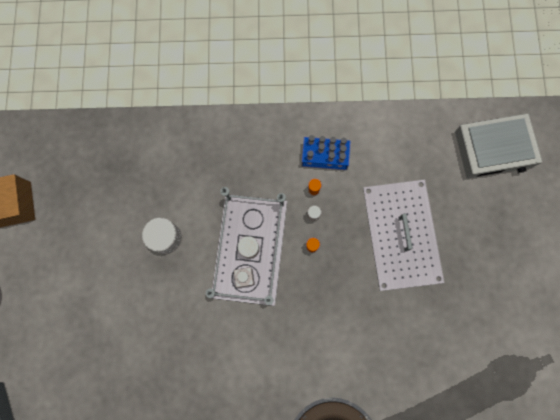

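View pics/side0.png

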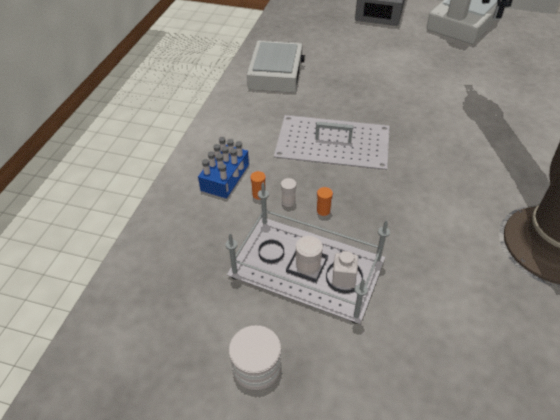

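The top view shows the carrier centred near (249,248), with its small ring at (253,218), the jar at (248,247) and the bottle at (245,278). The slim pot is at (314,213) between orange decoys at (315,187) and (313,245), and the shelf is at (404,235).

```bash
cat > m.py <<'E'
from h import *
for n in('top','side'):
    f=np.load(n+'0.npz'); p,d,K,T=f['p'],f['d'],f['K'],f['T']; C=cloud(d,K,T)
    z=C[...,2]; X=C[...,0];Y=C[...,1]; ok=d>0
    print(n,'bench z',np.median(z[(X>.3)&(X<.8)&(abs(Y)<.45)&ok]))
    reg=ok&(X>.25)&(X<.9)&(abs(Y)<.6)
    for nm,lo,hi in(('pins',.09,.15),('tops',.055,.085),('handle',.04,.07)):
        m=(reg&(z>lo)&(z<hi)).astype(np.uint8)
        k,L,S,c=cv2.connectedComponentsWithStats(m)
        for i in range(1,k):
            if S[i,4]>=6:
                q=C[L==i]; print(nm,S[i,4],c[i].round(1),q.mean(0).round(4),np.percentile(q[:,2],95).round(4),np.ptp(q[:,:2],axis=0).round(3),p[L==i].mean(0).round())
    m=(reg&(z>.003)&(z<.009)&(Y<-.1)).astype(np.uint8)
    k,L,S,c=cv2.connectedComponentsWithStats(cv2.morphologyEx(m,cv2.MORPH_CLOSE,np.ones((5,5))))
    for i in range(1,k):
        if S[i,4]>1000: q=C[L==i][:,:2].astype(np.float32); q=q[C[L==i][:,2]<.03]; print('shelf',cv2.minAreaRect(q),q.mean(0))
    m=(reg&(z>.009)&(z<.02)&(Y>-.1)).astype(np.uint8)
    k,L,S,c=cv2.connectedComponentsWithStats(cv2.morphologyEx(m,cv2.MORPH_CLOSE,np.ones((5,5))))
    for i in range(1,k):
        if S[i,4]>1000: q=C[(L==i)&(m>0)][:,:2].astype(np.float32); print('carrier floor',cv2.minAreaRect(q),q.mean(0))
E
python3 m.py; python3 - <<'E'
import cv2
a=cv2.imread('pics/top0.png')[130:310,190:450]
cv2.imwrite('pics/c.png',cv2.resize(a,None,fx=3,fy=3,interpolation=cv2.INTER_CUBIC))
E
```

```text
top bench z 0.0011906591284474022
pins 65 [224.2 191. ] [0.6731 0.2786 0.1142] 0.1383 [0.025 0.022] [111. 116. 113.]
pins 64 [280.7 197.1] [0.653  0.1262 0.1138] 0.1384 [0.023 0.022] [111. 115. 113.]
pins 59 [241.7 276.3] [0.4451 0.2335 0.0927] 0.0957 [0.029 0.027] [173. 174. 168.]
pins 70 [209.7 292.8] [0.4027 0.3143 0.1135] 0.1383 [0.021 0.024] [116. 121. 118.]
pins 68 [268.2 299.8] [0.3825 0.1626 0.1136] 0.138 [0.021 0.021] [126. 130. 129.]
tops 2807 [500.9 143.1] [ 0.8082 -0.497   0.0603] 0.0651 [0.172 0.206] [134. 139. 136.]
tops 22 [310.9 140.5] [0.8244 0.039  0.0742] 0.0846 [0.015 0.012] [69. 71. 77.]
tops 18 [320.9 142.7] [0.8168 0.011  0.0755] 0.0843 [0.017 0.014] [68. 70. 77.]
tops 17 [331.1 143.2] [ 0.8153 -0.0178  0.0731] 0.0847 [0.016 0.016] [63. 67. 80.]
tops 15 [341.8 143.4] [ 0.8139 -0.0478  0.0734] 0.0844 [0.007 0.015] [60. 65. 80.]
tops 20 [331.8 149.4] [ 0.7963 -0.0188  0.0746] 0.0847 [0.032 0.022] [67. 73. 86.]
tops 20 [320.  149.9] [0.7975 0.014  0.0692] 0.0841 [0.01  0.015] [56. 62. 80.]
tops 18 [341.6 151. ] [ 0.7911 -0.0463  0.0744] 0.0848 [0.015 0.014] [65. 6
[... 6743 characters left out ...]
 [307.3 256.9] [0.5276 0.225  0.0564] 0.0624 [0.303 0.198] [131. 132. 130.]
handle 201 [308.1 261.9] [0.5209 0.2386 0.0537] 0.0682 [0.053 0.03 ] [127. 120. 116.]
handle 15 [334.7 261.7] [0.4664 0.2327 0.0667] 0.0697 [0.006 0.028] [169. 162. 158.]
handle 217 [344.7 275.9] [0.4403 0.2543 0.0559] 0.069 [0.049 0.016] [134. 128. 124.]
handle 367 [257.  371.5] [0.55   0.4986 0.0558] 0.0691 [0.085 0.052] [132. 128. 125.]
shelf ((0.5864051580429077, -0.22924107313156128), (0.4179002642631531, 0.2567817270755768), 5.344423770904541) [ 0.5640608  -0.20985223]
carrier floor ((0.5271687507629395, 0.21927502751350403), (0.18491515517234802, 0.30058497190475464), 82.42196655273438) [0.5341013  0.23006791]
```

View pics/c.png

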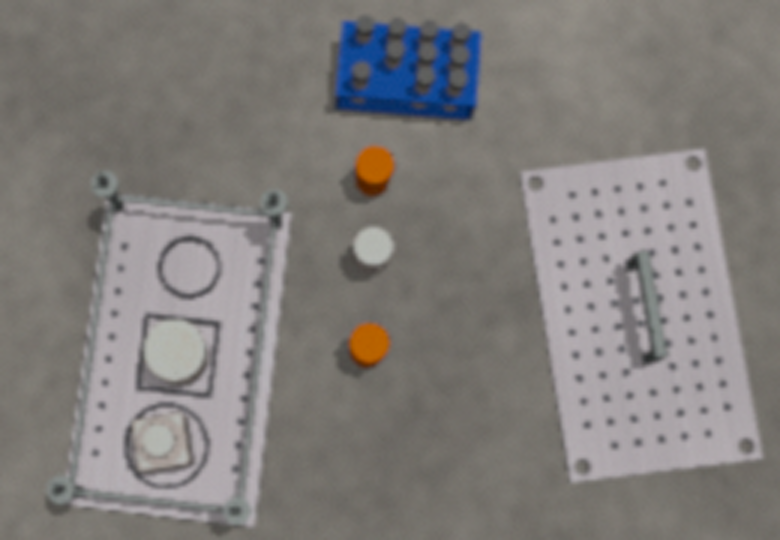

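The enlarged crop shows the small ring empty, the jar in the square fence and the bottle, turned a few degrees, in the big ring. The shelf's corner holes are at crop pixels (536,182), (693,162), (583,466) and (747,445).

```bash
cat > go.py <<'E'
import sys
from plant import robot
import numpy as np
from scipy.spatial.transform import Rotation as R
def go(x,y,z,yaw):
    s=robot.state(); A=R.from_euler('xyz',s['ee_rot']); B=R.from_euler('xyz',[np.pi,0,yaw])
    d=A.inv().apply(np.array([x,y,z])-s['eef_pos'])/.5; r=(A.inv()*B).as_rotvec()/np.pi
    print('t',round(s['clock'],2),'at',np.round(s['eef_pos'],4),np.round(s['ee_rot'],3),'gap',round(s['finger_gap'],3),'F',np.round(s['wrist_force'],1),'g',np.round(s['gripper_force'],1))
    print('shift',d.round(4),'turn',r.round(4))
if __name__=='__main__': go(*map(float,sys.argv[1:]))
E
python3 - <<'E'
from h import *
f=np.load('top0.npz');K,T=f['K'],f['T']
H=np.array([ray(190+a/3,130+b/3,K,T,.005)[:2] for a,b in((535,182),(693,162),(583,466),(747,445))]);print(H.round(4),H.mean(0))
d=H[0]+H[1]-H[2]-H[3];print('shelf yaw',np.arctan2(d[1],d[0]),np.linalg.norm(d)/2,np.linalg.norm(H[0]-H[1]))
E
python3 go.py .47 .2 .38 -.133
```

```text
[[ 0.6914 -0.1267]
 [ 0.7079 -0.28  ]
 [ 0.4186 -0.1574]
 [ 0.4355 -0.3104]] [ 0.56336692 -0.21860532]
shelf yaw 0.11166435162585957 0.27428060808301913 0.15422064736201022
t 0.1 at [ 0.217  -0.5857  0.3031] [-3.14   0.     0.355] gap 1.004 F [0.5 0.8 0.1] g 0.0
shift [ 1.0204 -1.298  -0.1519] turn [-5.000e-04  1.000e-04  1.553e-01]
```

```bash
python3 -m handwheel '[[[0.4,-0.5,-0.15,0,0,0.155,1],[0.4,-0.5,-0.15,0,0,0.155,1],[0.4,-0.5,-0.15,0,0,0.155,1],[0.4,-0.5,-0.15,0,0,0.155,1],[0.4,-0.5,-0.15,0,0,0.155,1],[0.4,-0.5,-0.15,0,0,0.155,1],[0.4,-0.5,-0.15,0,0,0.155,1],[0.4,-0.5,-0.15,0,0,0.155,1]]]'; python3 go.py .47 .2 .38 -.133
```

```text
clock: 0.77
eef_pos: [0.3181, -0.2796, 0.3793]
ee_rot: [3.141, 0.0, -0.131]
wrist_force: [0.6, -1.3, -0.2]
finger_gap: 0.997
gripper_force: 0.0
t 0.77 at [ 0.3181 -0.2796  0.3793] [ 3.141  0.    -0.131] gap 0.997 F [ 0.6 -1.3 -0.2] g 0.0
shift [ 0.1758 -0.9906 -0.0015] turn [0.     0.     0.0006]
```

```bash
python3 -m handwheel '[[[0.11,-0.62,0,0,0,0,1],[0.11,-0.62,0,0,0,0,1],[0.11,-0.62,0,0,0,0,1],[0.11,-0.62,0,0,0,0,1],[0.11,-0.62,0,0,0,0,1],[0.11,-0.62,0,0,0,0,1],[0.11,-0.62,0,0,0,0,1],[0.11,-0.62,0,0,0,0,1]]]' >/dev/null; python3 -m handwheel '[[[0.065,-0.37,0,0,0,0,1],[0.065,-0.37,0,0,0,0,1],[0.065,-0.37,0,0,0,0,1],[0.065,-0.37,0,0,0,0,1],[0.065,-0.37,0,0,0,0,1],[0.065,-0.37,0,0,0,0,1],[0.065,-0.37,0,0,0,0,1]]]'; python3 - <<'E'
from h import *
p,d,K,T=grab('wrist','w1.png'); np.savez('w1.npz',p=p,d=d,K=K,T=T); print(K.round(1).tolist(),T.round(3).tolist())
E
```

```text
clock: 2.02
eef_pos: [0.4695, 0.1981, 0.3781]
ee_rot: [3.142, 0.002, -0.129]
wrist_force: [0.1, -0.1, -0.7]
finger_gap: 0.998
gripper_force: 0.0
[[336.5, 0.0, 283.6], [0.0, 336.5, 210.6], [0.0, 0.0, 1.0]] [[-0.129, -0.941, -0.314, 0.55], [-0.992, 0.122, 0.041, 0.187], [-0.0, 0.316, -0.949, 0.447], [0.0, 0.0, 0.0, 1.0]]
```

View pics/w1.png

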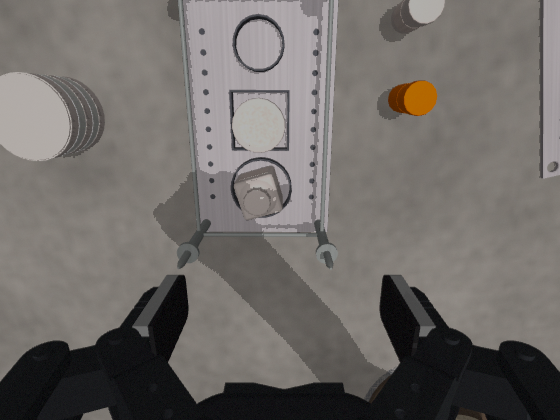

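The wrist view shows the small ring at (258,44), the square fence with the jar at (259,124), and the ring with the turned bottle at (261,190). It also shows the pot at (425,8) and an orange decoy at (414,98).

```bash
python3 - <<'E'
from h import *
f=np.load('w1.npz');p,d,K,T=f['p'],f['d'],f['K'],f['T'];C=cloud(d,K,T)
def rep(nm,u0,u1,v0,v1,lo,hi):
    c=C[v0:v1,u0:u1].reshape(-1,3); q=c[(c[:,2]>lo)&(c[:,2]<hi)]; print(nm,len(q),q.mean(0).round(4),cv2.minAreaRect(q[:,:2].astype(np.float32)))
    if len(q)>5: print('   circ',cv2.minEnclosingCircle(q[:,:2].astype(np.float32)))
rep('jar',225,295,85,160,.077,.090)
rep('shoulder',225,300,155,225,.066,.077)
rep('cap',225,300,155,225,.086,.097)
rep('small ring',220,300,10,78,.0215,.035)
rep('floor',195,330,0,235,.010,.018)
for n,u,v,z in(('small',258.5,44,.028),('sqTL',231,90,.028),('sqTR',290,90,.028),('sqBL',231,151,.028),('sqBR',289,151,.028),('ringtop',262,157,.028)): print(n,ray(u,v,K,T,z).round(4))
E
python3 - <<'E'
import cv2
a=cv2.imread('pics/w1.png')[70:240,190:340]
cv2.imwrite('pics/c2.png',cv2.resize(a,None,fx=3.5,fy=3.5,interpolation=cv2.INTER_CUBIC))
E
```

```text
jar 2284 [0.5273 0.2173 0.0808] ((0.5264574885368347, 0.21761390566825867), (0.05527473986148834, 0.055886492133140564), 82.60147094726562)
   circ ((0.5267031788825989, 0.2175339162349701), 0.02846389450132847)
shoulder 987 [0.4503 0.2293 0.0712] ((0.44540971517562866, 0.23118817806243896), (0.04818015545606613, 0.04790017008781433), 8.288959503173828)
   circ ((0.44548600912094116, 0.23127487301826477), 0.031743332743644714)
cap 546 [0.4462 0.231  0.0894] ((0.445407897233963, 0.23062041401863098), (0.029677581042051315, 0.030518852174282074), 87.88988494873047)
   circ ((0.44523119926452637, 0.23133796453475952), 0.01605445332825184)
small ring 444 [0.6155 0.2082 0.0261] ((0.6129389405250549, 0.20749573409557343), (0.057673174887895584, 0.058332592248916626), 79.91757202148438)
   circ ((0.6129841804504395, 0.20814664661884308), 0.02961261197924614)
floor 24216 [0.5395 0.2164 0.0126] ((0.5191890001296997, 0.2187885344028473), (0.17533433437347412, 0.28068116307258606), 82.70246124267578)
   circ ((0.5169532895088196, 0.21525467932224274), 0.16091987490653992)
small [0.6115 0.2076 0.028 ]
sqTL [0.5675 0.247  0.028 ]
sqTR [0.5586 0.1785 0.028 ]
sqBL [0.4974 0.2596 0.028 ]
sqBR [0.4882 0.1884 0.028 ]
ringtop [0.4851 0.2227 0.028 ]
```

View pics/c2.png

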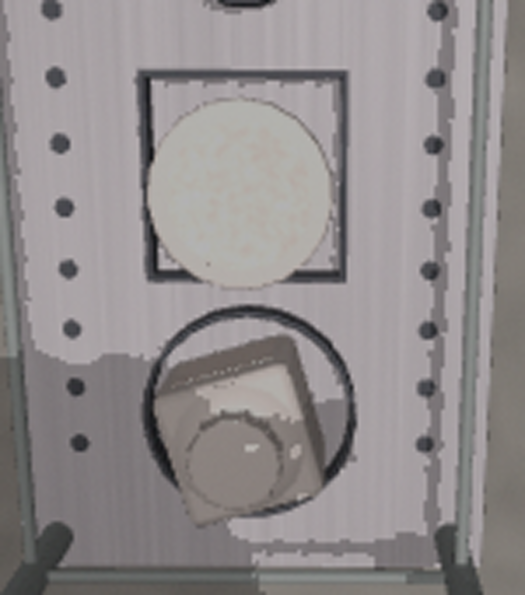

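The crop shows the jar near its fence's left wall and the bottle turned about +8°, against −7.6° for the carrier. Next I grasp the jar.

```bash
python3 go.py .5265 .2176 .2 -.133; python3 go.py .5265 .2176 .118 -.133|tail -1
```

```text
t 2.07 at [0.4695 0.1967 0.3782] [ 3.141e+00  1.000e-03 -1.310e-01] gap 0.998 F [0.1 0.  0.4] g 0.0
shift [ 0.1079 -0.0567  0.3563] turn [0.0003 0.0004 0.0005]
shift [ 0.1082 -0.0568  0.5203] turn [0.0003 0.0004 0.0005]
```

```bash
python3 -m handwheel '[[[0.108,-0.057,0.18,0,0,0,1],[0.108,-0.057,0.3,0,0,0,1],[0.108,-0.057,0.36,0,0,0,1],[0.108,-0.057,0.41,0,0,0,1],[0.108,-0.057,0.46,0,0,0,1],[0.108,-0.057,0.5,0,0,0,1],[0.108,-0.057,0.52,0,0,0,1],[0.108,-0.057,0.52,0,0,0,1]]]'; python3 go.py .5265 .2176 .118 -.133
```

```text
clock: 2.73
eef_pos: [0.5249, 0.2146, 0.114]
ee_rot: [3.136, 0.007, -0.134]
wrist_force: [-0.3, -1.1, 0.4]
finger_gap: 0.999
gripper_force: 0.0
t 2.73 at [0.5249 0.2146 0.114 ] [ 3.136  0.007 -0.134] gap 0.999 F [-0.3 -1.1  0.4] g 0.0
shift [ 0.0024 -0.0064 -0.008 ] turn [ 0.0017  0.0022 -0.0004]
```

```bash
python3 -m handwheel '[[[0,0,0,0,0,0,-1],[0,0,0,0,0,0,-1],[0,0,0,0,0,0,-1],[0,0,0,0,0,0,-1],[0,0,0,0,0,0,-1],[0,0,0,0,0,0,-1],[0,0,0,0,0,0,-1],[0,0,0,0,0,0,-1]]]'; python3 go.py .41 .03 .22 0
```

```text
clock: 3.4
eef_pos: [0.5283, 0.2181, 0.1216]
ee_rot: [-3.141, -0.004, -0.133]
wrist_force: [-2.0, -1.8, 8.0]
finger_gap: 0.649
gripper_force: 63.5
t 3.4 at [0.5283 0.2181 0.1216] [-3.141 -0.004 -0.133] gap 0.649 F [-2.  -1.8  8. ] g 63.5
shift [-0.1839  0.404  -0.198 ] turn [-0.0002 -0.0013 -0.0423]
```

```bash
python3 -m handwheel '[[[0,0,-0.03,0,0,0,-1],[0,0,-0.07,0,0,0,-1],[0,0,-0.12,0,0,0,-1],[0,0,-0.17,0,0,0,-1],[0,0,-0.2,0,0,0,-1],[-0.02,0.04,-0.2,0,0,0,-1],[-0.05,0.1,-0.2,0,0,0,-1],[-0.07,0.16,-0.2,0,0,0,-1]]]'; python3 go.py .41 .03 .22 -.133
```

```text
clock: 4.07
eef_pos: [0.4807, 0.1435, 0.2204]
ee_rot: [-3.141, -0.002, -0.13]
wrist_force: [0.2, -1.5, -2.1]
finger_gap: 0.649
gripper_force: 64.1
t 4.07 at [0.4807 0.1435 0.2204] [-3.141e+00 -2.000e-03 -1.300e-01] gap 0.649 F [ 0.2 -1.5 -2.1] g 64.1
shift [-0.1108  0.2435  0.0003] turn [-0.0002 -0.0007  0.0009]
```

```bash
python3 -m handwheel '[[[-0.03,0.06,0,0,0,0,-1],[-0.06,0.12,0,0,0,0,-1],[-0.09,0.19,0,0,0,0,-1],[-0.11,0.24,0.03,0,0,0,-1],[-0.11,0.24,0.08,0,0,0,-1],[-0.11,0.24,0.13,0,0,0,-1],[-0.11,0.24,0.16,0,0,0,-1],[-0.11,0.24,0.18,0,0,0,-1]]]';python3 -m handwheel '[[[0,0,0.01,0,0,0,-1],[0,0,0.02,0,0,0,-1],[0,0,0.03,0,0,0,-1],[0,0,0.035,0,0,0,-1],[0,0,0.038,0,0,0,-1],[0,0,0.038,0,0,0,-1]]]'; python3 go.py .41 .03 .1085 -.133
```

```text
clock: 4.73
eef_pos: [0.4113, 0.0313, 0.1286]
ee_rot: [3.141, -0.001, -0.133]
wrist_force: [-1.0, -0.7, -1.2]
finger_gap: 0.649
gripper_force: 64.1
clock: 5.23
eef_pos: [0.4116, 0.0318, 0.11]
ee_rot: [3.142, -0.0, -0.132]
wrist_force: [-0.4, 0.8, -2.4]
finger_gap: 0.648
gripper_force: 64.1
t 5.23 at [0.4116 0.0318 0.11  ] [ 3.142 -0.    -0.132] gap 0.648 F [-0.4  0.8 -2.4] g 64.1
shift [-0.0027  0.004   0.0029] turn [ 0.     -0.0001  0.0003]
```

```bash
python3 -m handwheel '[[[0,0,0.002,0,0,0,-1],[0,0,0.004,0,0,0,-1],[0,0,0.004,0,0,0,-1]]]'; python3 -m handwheel '[[[0,0,0.004,0,0,0,1],[0,0,0.004,0,0,0,1],[0,0,0.004,0,0,0,1],[0,0,0.004,0,0,0,1],[0,0,0.004,0,0,0,1]]]';python3 -m handwheel '[[[0,0,-0.03,0,0,0,1],[0,0,-0.08,0,0,0,1],[0,0,-0.14,0,0,0,1],[0,0,-0.2,0,0,0,1],[0,0,-0.26,0,0,0,1],[0,0,-0.3,0,0,0,1],[0,0,-0.3,0,0,0,1]]]'; python3 go.py .4454 .2311 .25 .145; python3 go.py .4454 .2311 .11 .145
```

```text
clock: 5.48
eef_pos: [0.4115, 0.0317, 0.1079]
ee_rot: [3.142, -0.0, -0.132]
wrist_force: [0.1, 0.5, -2.2]
finger_gap: 0.647
gripper_force: 64.1
clock: 5.9
eef_pos: [0.4116, 0.0317, 0.106]
ee_rot: [3.142, -0.0, -0.132]
wrist_force: [0.4, -0.2, 0.1]
finger_gap: 1.002
gripper_force: 0.0
clock: 6.48
eef_pos: [0.4132, 0.0322, 0.2597]
ee_rot: [-3.141, -0.007, -0.132]
wrist_force: [0.4, 0.5, 0.8]
finger_gap: 1.003
gripper_force: 0.0
t 6.48 at [0.4132 0.0322 0.2597] [-3.141 -0.007 -0.132] gap 1.003 F [0.4 0.5 0.8] g 0.0
shift [ 0.0111 -0.4029  0.0196] turn [ 0.0002 -0.0022 -0.0883]
t 6.48 at [0.4132 0.0322 0.2597] [-3.141 -0.007 -0.132] gap 1.003 F [0.4 0.5 0.8] g 0.0
shift [ 0.0092 -0.4028  0.2996] turn [ 0.0002 -0.0022 -0.0883]
```

```bash
python3 -m handwheel '[[[0.01,-0.08,0,0,0,-0.04,1],[0.01,-0.16,0,0,0,-0.08,1],[0.01,-0.24,0,0,-0.002,-0.088,1],[0.01,-0.32,0,0,-0.002,-0.088,1],[0.01,-0.38,0.02,0,-0.002,-0.088,1],[0.01,-0.403,0.06,0,-0.002,-0.088,1],[0.01,-0.403,0.1,0,-0.002,-0.088,1],[0.01,-0.403,0.1,0,-0.002,-0.088,1]]]'; python3 go.py .4454 .2311 .11 .145
```

```text
clock: 7.15
eef_pos: [0.441, 0.2308, 0.202]
ee_rot: [3.141, 0.012, 0.147]
wrist_force: [-0.9, -0.9, -0.1]
finger_gap: 0.996
gripper_force: 0.0
t 7.15 at [0.441  0.2308 0.202 ] [3.141 0.012 0.147] gap 0.996 F [-0.9 -0.9 -0.1] g 0.0
shift [0.0111 0.0006 0.1839] turn [0.0001 0.0039 0.0006]
```

```bash
python3 -m handwheel '[[[0,0,0,0,0,0,1],[0,0,0,0,0,0,1],[0,0,0,0,0,0,1]]]'; python3 go.py .4454 .2311 .11 .145
```

```text
clock: 7.4
eef_pos: [0.4435, 0.2305, 0.2069]
ee_rot: [-3.141, 0.005, 0.143]
wrist_force: [0.1, 0.2, 0.5]
finger_gap: 1.0
gripper_force: 0.0
t 7.4 at [0.4435 0.2305 0.2069] [-3.141  0.005  0.143] gap 1.0 F [0.1 0.2 0.5] g 0.0
shift [ 0.0048 -0.0005  0.1938] turn [-0.0003  0.0015 -0.0006]
```

```bash
python3 -m handwheel '[[[0.004,0,0.05,0,0.0015,0,1],[0.004,0,0.1,0,0.0015,0,1],[0.004,0,0.15,0,0.0015,0,1],[0.004,0,0.18,0,0.0015,0,1],[0.004,0,0.194,0,0.0015,0,1],[0.004,0,0.194,0,0.0015,0,1]]]'; python3 -m handwheel '[[[0,0,0,0,0,0,-1],[0,0,0,0,0,0,-1],[0,0,0,0,0,0,-1],[0,0,0,0,0,0,-1],[0,0,0,0,0,0,-1],[0,0,0,0,0,0,-1],[0,0,0,0,0,0,-1],[0,0,0,0,0,0,-1]]]'; python3 go.py .5275 .22 .2 -.133
```

```text
clock: 7.9
eef_pos: [0.4443, 0.2305, 0.1085]
ee_rot: [-3.141, 0.002, 0.144]
wrist_force: [-0.1, 0.4, 0.8]
finger_gap: 0.995
gripper_force: 0.0
clock: 8.57
eef_pos: [0.4452, 0.2315, 0.1103]
ee_rot: [-3.14, -0.001, 0.144]
wrist_force: [-0.4, -1.9, 6.9]
finger_gap: 0.555
gripper_force: 62.1
t 8.57 at [0.4452 0.2315 0.1103] [-3.14e+00 -1.00e-03  1.44e-01] gap 0.555 F [-0.4 -1.9  6.9] g 62.1
shift [ 0.1599  0.0462 -0.1793] turn [-0.0004 -0.0003  0.0882]
```

```bash
python3 -m handwheel '[[[0,0,-0.02,0,0,0,-1],[0,0,-0.05,0,0,0,-1],[0,0,-0.08,0,0,0.02,-1],[0.03,0.01,-0.1,0,0,0.05,-1],[0.07,0.02,-0.1,0,0,0.07,-1],[0.11,0.03,-0.1,0,0,0.088,-1],[0.14,0.04,-0.1,0,0,0.088,-1],[0.16,0.046,-0.1,0,0,0.088,-1]]]'; python3 -m handwheel '[[[0,0,0,0,0,0,-1],[0,0,0,0,0,0,-1],[0,0,0,0,0,0,-1],[0,0,0,0,0,0,-1]]]'; python3 go.py .5275 .22 .1115 -.133
```

```text
clock: 9.23
eef_pos: [0.5286, 0.2192, 0.1597]
ee_rot: [-3.141, 0.0, -0.133]
wrist_force: [0.3, 1.0, -1.0]
finger_gap: 0.552
gripper_force: 61.9
clock: 9.57
eef_pos: [0.5257, 0.2202, 0.1588]
ee_rot: [-3.141, 0.002, -0.131]
wrist_force: [-0.1, 0.4, -1.3]
finger_gap: 0.552
gripper_force: 61.9
t 9.57 at [0.5257 0.2202 0.1588] [-3.141e+00  2.000e-03 -1.310e-01] gap 0.552 F [-0.1  0.4 -1.3] g 61.9
shift [ 0.0038 -0.0001  0.0946] turn [-0.0001  0.0008  0.0007]
```

```bash
python3 -m handwheel '[[[0.003,0,0.02,0,0,0,-1],[0.003,0,0.045,0,0,0,-1],[0.003,0,0.065,0,0,0,-1],[0.003,0,0.08,0,0,0,-1],[0.003,0,0.09,0,0,0,-1],[0.003,0,0.095,0,0,0,-1],[0.003,0,0.095,0,0,0,-1],[0.003,0,0.095,0,0,0,-1]]]'; python3 go.py .5275 .22 .11 -.133
```

```text
clock: 10.23
eef_pos: [0.5283, 0.2198, 0.1111]
ee_rot: [-3.141, 0.002, -0.132]
wrist_force: [0.1, -0.2, -0.8]
finger_gap: 0.551
gripper_force: 62.1
t 10.23 at [0.5283 0.2198 0.1111] [-3.141e+00  2.000e-03 -1.320e-01] gap 0.551 F [ 0.1 -0.2 -0.8] g 62.1
shift [-0.0016 -0.0001  0.0022] turn [-0.0002  0.0006  0.0003]
```

Lower the last millimetre, release, rise, and look down from the wrist at the placement.

```bash
python3 -m handwheel '[[[0,0,0.002,0,0,0,-1],[0,0,0.003,0,0,0,-1],[0,0,0.003,0,0,0,1],[0,0,0.003,0,0,0,1],[0,0,0.003,0,0,0,1],[0,0,0.003,0,0,0,1],[0,0,0.003,0,0,0,1],[0,0,0.003,0,0,0,1]]]'; python3 -m handwheel '[[[0,0,-0.03,0,0,0,1],[0,0,-0.08,0,0,0,1],[0,0,-0.14,0,0,0,1],[0,0,-0.2,0,0,0,1],[-0.02,0.06,-0.23,0,0,0,1],[-0.06,0.12,-0.24,0,0,0,1],[-0.12,0.18,-0.24,0,0,0,1],[-0.16,0.24,-0.24,0,0,0,1]]]'; python3 - <<'E'
from h import *
for n in('top','side'):
    p,d,K,T=grab(n,n+'1.png');C=cloud(d,K,T);z=C[...,2];X=C[...,0];Y=C[...,1]
    for nm,x,y,lo,hi in(('jar',.41,.03,.055,.08),('cap',.5275,.22,.084,.097),('shoulder',.5275,.22,.064,.079)):
        q=C[(d>0)&(z>lo)&(z<hi)&(abs(X-x)<.05)&(abs(Y-y)<.05)]
        if len(q)>5: print(n,nm,len(q),q.mean(0).round(4),cv2.minAreaRect(q[:,:2].astype(np.float32)))
E
python3 go.py .41 .03 .106 -.133
```

```text
clock: 10.9
eef_pos: [0.5284, 0.2196, 0.1097]
ee_rot: [-3.141, 0.002, -0.132]
wrist_force: [0.4, 0.1, -0.4]
finger_gap: 1.001
gripper_force: 0.0
clock: 11.57
eef_pos: [0.4314, 0.1105, 0.2299]
ee_rot: [-3.141, 0.002, -0.131]
wrist_force: [0.5, -0.8, -0.0]
finger_gap: 1.0
gripper_force: 0.0
top cap 99 [0.5279 0.2206 0.0906] ((0.5282350778579712, 0.22105464339256287), (0.028685973957180977, 0.028900256380438805), 14.758564949035645)
top shoulder 201 [0.5263 0.2196 0.0721] ((0.5280493497848511, 0.22113780677318573), (0.04789475351572037, 0.048832230269908905), 83.28743743896484)
side jar 374 [0.4044 0.0373 0.0664] ((0.40433192253112793, 0.03419337794184685), (0.058261673897504807, 0.04757404327392578), 78.9586410522461)
side cap 154 [0.5265 0.2219 0.0899] ((0.5267825126647949, 0.2204190194606781), (0.029065923765301704, 0.03239525482058525), 13.731663703918457)
side shoulder 285 [0.5245 0.2298 0.072 ] ((0.526727557182312, 0.2212022840976715), (0.04979471489787102, 0.048972416669130325), 84.04931640625)
t 11.67 at [0.4296 0.1066 0.2292] [ 3.137  0.004 -0.136] gap 1.0 F [ 1.4  0.3 -0.5] g 0.0
shift [-0.0172  0.1558  0.2472] turn [ 0.0016  0.0013 -0.0009]
```

View pics/side1.png

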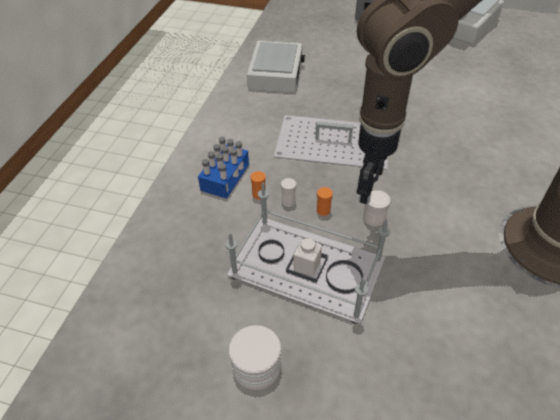

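The side view shows the bottle upright in the square fence at (306,258) and the jar standing on the bench at (377,208). The measured cap top is z≈0.090, against 0.091 expected. Regrasp the jar.

```bash
python3 -m handwheel '[[[-0.02,0.08,0,0.0015,0.001,0,1],[-0.025,0.146,0,0.0015,0.001,0,1],[-0.025,0.146,0.06,0.0015,0.001,0,1],[-0.025,0.146,0.12,0.0015,0.001,0,1],[-0.025,0.146,0.17,0.0015,0.001,0,1],[-0.025,0.146,0.21,0.0015,0.001,0,1],[-0.025,0.146,0.24,0.0015,0.001,0,1],[-0.025,0.146,0.247,0.0015,0.001,0,1]]]'; python3 -m handwheel '[[[0,0,0,0,0,0,1],[0,0,0,0,0,0,1]]]'; python3 go.py .41 .033 .106 -.133
```

```text
clock: 12.33
eef_pos: [0.4104, 0.0407, 0.1043]
ee_rot: [-3.137, 0.002, -0.132]
wrist_force: [-0.4, 0.8, 0.1]
finger_gap: 1.001
gripper_force: 0.0
clock: 12.5
eef_pos: [0.4117, 0.041, 0.1068]
ee_rot: [-3.136, -0.002, -0.132]
wrist_force: [-0.2, 0.3, 0.5]
finger_gap: 1.0
gripper_force: 0.0
t 12.5 at [0.4117 0.041  0.1068] [-3.136e+00 -2.000e-03 -1.320e-01] gap 1.0 F [-0.2  0.3  0.5] g 0.0
shift [-0.0012  0.0162  0.0015] turn [-0.0018 -0.0006  0.0004]
```

```bash
python3 -m handwheel '[[[-0.001,0.008,0,-0.0018,0,0,1],[-0.001,0.016,0,-0.0018,0,0,1],[-0.001,0.016,0,-0.0018,0,0,-1],[-0.001,0.016,0,-0.0018,0,0,-1],[-0.001,0.016,0,-0.0018,0,0,-1],[-0.001,0.016,0,-0.0018,0,0,-1],[-0.001,0.016,0,-0.0018,0,0,-1],[-0.001,0.016,0,-0.0018,0,0,-1]]]';  python3 -m handwheel '[[[0,0,0,0,0,0,-1],[0,0,0,0,0,0,-1]]]'; python3 go.py .4435 .231 .22 -.133
```

```text
clock: 13.17
eef_pos: [0.4101, 0.0324, 0.107]
ee_rot: [3.14, -0.003, -0.133]
wrist_force: [-2.0, -1.4, 10.5]
finger_gap: 0.65
gripper_force: 61.1
clock: 13.33
eef_pos: [0.4101, 0.0323, 0.107]
ee_rot: [3.14, -0.003, -0.133]
wrist_force: [-1.8, -2.2, 10.5]
finger_gap: 0.651
gripper_force: 61.1
t 13.33 at [0.4101 0.0323 0.107 ] [ 3.14e+00 -3.00e-03 -1.33e-01] gap 0.651 F [-1.8 -2.2 10.5] g 61.1
shift [ 0.0143 -0.4024 -0.2264] turn [ 0.0004 -0.0009  0.0001]
```

```bash
python3 -m handwheel '[[[0,0,-0.03,0,0,0,-1],[0,0,-0.08,0,0,0,-1],[0.02,-0.03,-0.14,0,0,0,-1],[0.06,-0.08,-0.19,0,0,0,-1],[0.1,-0.13,-0.226,0,0,0,-1],[0.1,-0.19,-0.226,0,0,0,-1],[0.1,-0.25,-0.226,0,0,0,-1],[0.09,-0.31,-0.226,0,0,0,-1]]]';  python3 -m handwheel '[[[-0.025,-0.04,0,0,0,0,-1],[-0.055,-0.075,0,0,0,0,-1],[-0.075,-0.092,0,0,0,0,-1],[-0.075,-0.092,0,0,0,0,-1],[-0.075,-0.092,0,0,0,0,-1],[-0.075,-0.092,0,0,0,0,-1]]]'; python3 go.py .4435 .231 .1225 -.133
```

```text
clock: 14.0
eef_pos: [0.4755, 0.1813, 0.2196]
ee_rot: [3.142, -0.003, -0.134]
wrist_force: [1.3, -0.2, -2.3]
finger_gap: 0.645
gripper_force: 64.2
clock: 14.5
eef_pos: [0.4438, 0.2301, 0.2191]
ee_rot: [3.14, -0.002, -0.133]
wrist_force: [-0.5, 0.8, -0.8]
finger_gap: 0.652
gripper_force: 64.2
t 14.5 at [0.4438 0.2301 0.2191] [ 3.14e+00 -2.00e-03 -1.33e-01] gap 0.652 F [-0.5  0.8 -0.8] g 64.2
shift [-0.0012 -0.0019  0.1931] turn [ 0.0004 -0.0005  0.    ]
```

```bash
python3 -m handwheel '[[[-0.001,-0.002,0.04,0,0,0,-1],[-0.001,-0.002,0.09,0,0,0,-1],[-0.001,-0.002,0.13,0,0,0,-1],[-0.001,-0.002,0.16,0,0,0,-1],[-0.001,-0.002,0.18,0,0,0,-1],[-0.001,-0.002,0.188,0,0,0,-1],[-0.001,-0.002,0.192,0,0,0,-1],[-0.001,-0.002,0.194,0,0,0,-1]]]';  python3 -m handwheel '[[[0,0,0,0,0,0,-1],[0,0,0,0,0,0,-1]]]'; python3 go.py .4435 .231 .121 -.133
```

```text
clock: 15.17
eef_pos: [0.4437, 0.2318, 0.1225]
ee_rot: [3.141, -0.002, -0.133]
wrist_force: [0.2, -1.0, -1.1]
finger_gap: 0.652
gripper_force: 64.2
clock: 15.33
eef_pos: [0.4436, 0.2322, 0.1229]
ee_rot: [-3.141, -0.003, -0.132]
wrist_force: [-0.2, 0.5, -1.7]
finger_gap: 0.65
gripper_force: 64.2
t 15.33 at [0.4436 0.2322 0.1229] [-3.141e+00 -3.000e-03 -1.320e-01] gap 0.65 F [-0.2  0.5 -1.7] g 64.2
shift [0.     0.0023 0.0038] turn [-0.     -0.0009  0.0002]
```

Then release, rise and head for the pot at about (0.619, 0.037).

```bash
python3 -m handwheel '[[[0,0,0.002,0,0,0,-1],[0,0,0.003,0,0,0,-1],[0,0,0.003,0,0,0,1],[0,0,0.003,0,0,0,1],[0,0,0.003,0,0,0,1],[0,0,0.003,0,0,0,1],[0,0,0.003,0,0,0,1],[0,0,0.003,0,0,0,1]]]'; python3 -m handwheel '[[[0,0,-0.03,0,0,0,1],[0,0,-0.08,0,0,0,1],[0,0,-0.14,0,0,0,1],[0,0,-0.2,0,0,0,1],[0.04,0.03,-0.22,0,0,0,1],[0.1,0.08,-0.22,0,0,0,1],[0.16,0.13,-0.22,0,0,0,1],[0.22,0.18,-0.22,0,0,0,1]]]'; python3 go.py .619 .0375 .22 -.05
```

```text
clock: 16.0
eef_pos: [0.4432, 0.232, 0.1207]
ee_rot: [3.141, -0.002, -0.132]
wrist_force: [0.4, -0.5, -0.0]
finger_gap: 0.997
gripper_force: 0.0
clock: 16.67
eef_pos: [0.5412, 0.1271, 0.2316]
ee_rot: [3.141, -0.003, -0.131]
wrist_force: [0.8, 0.1, 0.5]
finger_gap: 0.995
gripper_force: 0.0
t 16.67 at [0.5412 0.1271 0.2316] [ 3.141e+00 -3.000e-03 -1.310e-01] gap 0.995 F [0.8 0.1 0.5] g 0.0
shift [0.1776 0.1574 0.0238] turn [ 0.0002 -0.0009 -0.0258]
```

```bash
python3 -m handwheel '[[[0.05,0.045,0,0,0,0,1],[0.1,0.09,0,0,0,0,1],[0.15,0.13,0,0,0,0,1],[0.177,0.157,0,0,0,0,1],[0.177,0.157,0,0,0,0,1],[0.177,0.157,0,0,0,0,1],[0.177,0.157,0,0,0,0,1]]]'; python3 - <<'E'
from h import *
p,d,K,T=grab('wrist');C=cloud(d,K,T);z=C[...,2];X=C[...,0];Y=C[...,1]
for nm,x,y,lo,hi in(('pot',.619,.0375,.055,.075),('jar',.443,.231,.077,.09)):
    q=C[(d>0)&(z>lo)&(z<hi)&(abs(X-x)<.035)&(abs(Y-y)<.035)]
    if len(q)>5: print(nm,len(q),q.mean(0).round(4),cv2.minEnclosingCircle(q[:,:2].astype(np.float32)))
E
python3 go.py .619 .0375 .106 -.133
```

```text
clock: 17.25
eef_pos: [0.617, 0.0398, 0.2309]
ee_rot: [-3.141, -0.001, -0.131]
wrist_force: [-0.6, -0.3, 0.4]
finger_gap: 0.999
gripper_force: 0.0
pot 1888 [0.6229 0.0343 0.0632] ((0.6214625835418701, 0.03432630002498627), 0.0185349490493536)
jar 269 [0.4637 0.2207 0.0805] ((0.4600870609283447, 0.22232384979724884), 0.012974467128515244)
t 17.3 at [0.6169 0.0402 0.231 ] [-3.142e+00 -1.000e-03 -1.300e-01] gap 0.998 F [-0.4  0.1  0.7] g 0.0
shift [0.0047 0.0049 0.2501] turn [-0.     -0.0003  0.0008]
```

```bash
python3 -m handwheel '[[[0.008,0.008,0.05,0,0,0,1],[0.008,0.008,0.11,0,0,0,1],[0.008,0.008,0.16,0,0,0,1],[0.008,0.008,0.2,0,0,0,1],[0.008,0.008,0.23,0,0,0,1],[0.008,0.008,0.25,0,0,0,1],[0.008,0.008,0.254,0,0,0,1],[0.008,0.008,0.254,0,0,0,1]]]'; python3 -m handwheel '[[[0,0,0,0,0,0,-1],[0,0,0,0,0,0,-1],[0,0,0,0,0,0,-1],[0,0,0,0,0,0,-1],[0,0,0,0,0,0,-1],[0,0,0,0,0,0,-1],[0,0,0,0,0,0,-1],[0,0,0,0,0,0,-1]]]';python3 go.py .612 .209 .2 -.133
```

```text
clock: 17.97
eef_pos: [0.6209, 0.0351, 0.104]
ee_rot: [3.141, -0.001, -0.131]
wrist_force: [-0.2, 0.1, 0.4]
finger_gap: 1.002
gripper_force: 0.0
clock: 18.63
eef_pos: [0.6217, 0.0343, 0.1051]
ee_rot: [3.141, -0.003, -0.132]
wrist_force: [-1.1, -0.5, 5.9]
finger_gap: 0.417
gripper_force: 59.3
t 18.63 at [0.6217 0.0343 0.1051] [ 3.141e+00 -3.000e-03 -1.320e-01] gap 0.417 F [-1.1 -0.5  5.9] g 59.3
shift [-0.0648 -0.3437 -0.1903] turn [ 0.0001 -0.001   0.0002]
```

```bash
python3 -m handwheel '[[[0,0,-0.04,0,0,0,-1],[0,0,-0.09,0,0,0,-1],[-0.02,-0.01,-0.15,0,0,0,-1],[-0.06,-0.05,-0.2,0,0,0,-1],[-0.1,-0.1,-0.23,0,0,0,-1],[-0.12,-0.16,-0.23,0,0,0,-1],[-0.12,-0.22,-0.23,0,0,0,-1],[-0.1,-0.28,-0.23,0,0,0,-1]]]';  python3 -m handwheel '[[[0.02,-0.04,0,0,0,0,-1],[0.035,-0.06,0.03,0,0,0,-1],[0.035,-0.064,0.06,0,0,0,-1],[0.035,-0.064,0.09,0,0,0,-1],[0.035,-0.064,0.09,0,0,0,-1],[0.035,-0.064,0.09,0,0,0,-1],[0.035,-0.064,0.09,0,0,0,-1]]]'; python3 go.py .612 .209 .1205 -.133
```

```text
clock: 19.3
eef_pos: [0.5882, 0.1813, 0.2199]
ee_rot: [3.14, -0.002, -0.131]
wrist_force: [0.5, 0.7, -0.5]
finger_gap: 0.416
gripper_force: 59.9
clock: 19.88
eef_pos: [0.6116, 0.2085, 0.1743]
ee_rot: [3.141, -0.001, -0.133]
wrist_force: [0.3, -0.7, 0.3]
finger_gap: 0.412
gripper_force: 59.9
t 19.88 at [0.6116 0.2085 0.1743] [ 3.141e+00 -1.000e-03 -1.330e-01] gap 0.412 F [ 0.3 -0.7  0.3] g 59.9
shift [ 0.0006 -0.0011  0.1076] turn [ 0.0002 -0.0005  0.0001]
```

```bash
python3 -m handwheel '[[[0,0,0.03,0,0,0,-1],[0,0,0.055,0,0,0,-1],[0,0,0.075,0,0,0,-1],[0,0,0.09,0,0,0,-1],[0,0,0.1,0,0,0,-1],[0,0,0.106,0,0,0,-1],[0,0,0.109,0,0,0,-1],[0,0,0.111,0,0,0,-1]]]';  python3 -m handwheel '[[[0,0,0,0,0,0,-1],[0,0,0,0,0,0,-1]]]'; python3 go.py .612 .209 .1195 -.133
```

```text
clock: 20.55
eef_pos: [0.6119, 0.2091, 0.1191]
ee_rot: [3.141, -0.002, -0.132]
wrist_force: [-2.0, -1.1, 8.6]
finger_gap: 0.41
gripper_force: 60.7
clock: 20.72
eef_pos: [0.6118, 0.2091, 0.1191]
ee_rot: [3.141, -0.002, -0.132]
wrist_force: [-1.7, -0.4, 3.6]
finger_gap: 0.413
gripper_force: 60.1
t 20.72 at [0.6118 0.2091 0.1191] [ 3.141e+00 -2.000e-03 -1.320e-01] gap 0.413 F [-1.7 -0.4  3.6] g 60.1
shift [ 0.0003  0.0002 -0.0007] turn [ 0.0001 -0.0007  0.0003]
```

```bash
python3 -m handwheel '[[[0,0,0,0,0,0,1],[0,0,0,0,0,0,1],[0,0,0,0,0,0,1],[0,0,0,0,0,0,1],[0,0,0,0,0,0,1],[0,0,0,0,0,0,1]]]'; python3 -m handwheel '[[[0,0,-0.03,0,0,0,1],[0,0,-0.08,0,0,0,1],[0,0,-0.14,0,0,0,1],[0,0,-0.2,0,0,0,1],[-0.04,0.06,-0.26,0,0,0,1],[-0.08,0.12,-0.3,0,0,0,1],[-0.12,0.18,-0.34,0,0,0,1],[-0.16,0.24,-0.38,0,0,0,1]]]';python3 -m handwheel '[[[-0.04,0.64,0,0,0,-0.08,1],[-0.04,0.64,0,0,0,-0.08,1],[-0.04,0.64,0,0,0,-0.08,1],[-0.04,0.64,0,0,0,-0.08,1],[-0.04,0.64,0,0,0,-0.08,1],[-0.04,0.64,0,0,0,-0.08,1],[-0.04,0.64,0,0,0,-0.08,1],[-0.04,0.64,0,0,0,-0.08,1]]]'; python3 go.py .46 -.21 .35 .111
```

```text
clock: 21.22
eef_pos: [0.6116, 0.2091, 0.1184]
ee_rot: [3.141, -0.001, -0.132]
wrist_force: [-0.4, 0.3, 0.6]
finger_gap: 1.001
gripper_force: 0.0
clock: 21.88
eef_pos: [0.5171, 0.1028, 0.3082]
ee_rot: [3.141, -0.002, -0.131]
wrist_force: [0.5, -0.4, 0.4]
finger_gap: 1.001
gripper_force: 0.0
clock: 22.55
eef_pos: [0.4555, -0.2134, 0.3081]
ee_rot: [3.139, -0.002, 0.119]
wrist_force: [0.7, -0.6, 0.4]
finger_gap: 1.002
gripper_force: 0.0
t 22.55 at [ 0.4555 -0.2134  0.3081] [ 3.139e+00 -2.000e-03  1.190e-01] gap 1.002 F [ 0.7 -0.6  0.4] g 0.0
shift [ 0.0099 -0.0056 -0.0839] turn [ 0.0008 -0.0008  0.0025]
```

```bash
python3 -m handwheel '[[[-0.06,0,-0.08,0,0,0,1],[-0.06,0,-0.08,0,0,0,1],[-0.06,0,-0.08,0,0,0,1],[-0.06,0,-0.08,0,0,0,1]]]'; python3 - <<'E'
from h import *
for n in('top','side'):
    p,d,K,T=grab(n,n+'2.png');C=cloud(d,K,T);z=C[...,2];X=C[...,0];Y=C[...,1]
    for nm,x,y,lo,hi in(('jar',.4435,.231,.076,.09),('cap',.5275,.22,.084,.097),('pot',.612,.209,.072,.086)):
        q=C[(d>0)&(z>lo)&(z<hi)&(abs(X-x)<.033)&(abs(Y-y)<.033)]
        if len(q)>5: print(n,nm,len(q),np.median(q[:,2]).round(4),cv2.minAreaRect(q[:,:2].astype(np.float32)))
p,d,K,T=grab('wrist','w2.png'); np.savez('w2.npz',p=p,d=d,K=K,T=T)
C=cloud(d,K,T);z=C[...,2];m=(d>0)&(z>.052)&(z<.07)&(abs(C[...,0]-.56)<.08)&(abs(C[...,1]+.215)<.06)
print('handle',cv2.minAreaRect(C[m][:,:2].astype(np.float32)),np.median(z[m]))
E
python3 go.py .56 -.21 .35 .111
```

```text
clock: 22.88
eef_pos: [0.4269, -0.2144, 0.3475]
ee_rot: [3.139, -0.003, 0.119]
wrist_force: [0.3, 0.3, -0.7]
finger_gap: 0.998
gripper_force: 0.0
top jar 351 0.0818 ((0.4440677762031555, 0.23267297446727753), (0.05556148290634155, 0.054367415606975555), 44.83784866333008)
top cap 100 0.0902 ((0.5287525057792664, 0.22094330191612244), (0.02950957976281643, 0.02851698361337185), 43.69733428955078)
top pot 140 0.078 ((0.6116288900375366, 0.2109982669353485), (0.036134302616119385, 0.035250380635261536), 45.827308654785156)
side jar 521 0.0818 ((0.4412200450897217, 0.23130664229393005), (0.05485830828547478, 0.057106319814920425), 11.32275390625)
side cap 154 0.0902 ((0.5267016291618347, 0.22035104036331177), (0.029085194692015648, 0.029157640412449837), 28.00385284423828)
side pot 206 0.0784 ((0.6093680262565613, 0.21096493303775787), (0.03483900427818298, 0.03816043213009834), 38.79057693481445)
handle ((0.5555276870727539, -0.21919727325439453), (0.0844879150390625, 0.012033012695610523), 6.194973468780518) 0.05922489463202191
t 23.03 at [ 0.427  -0.2137  0.3462] [ 3.141e+00 -1.000e-03  1.210e-01] gap 1.0 F [-0.9  1.7  0. ] g 0.0
shift [ 0.265   0.0248 -0.0073] turn [ 0.0002 -0.0003  0.0032]
```

View pics/w2.png

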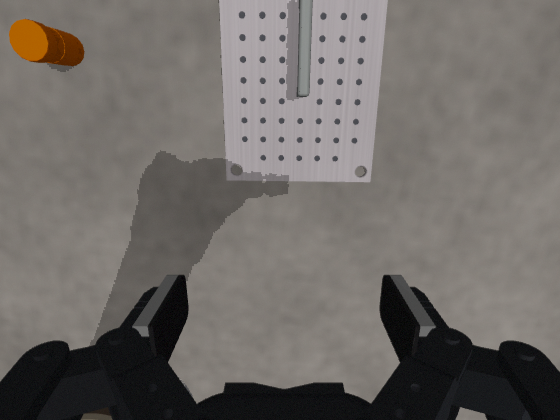

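View pics/side2.png

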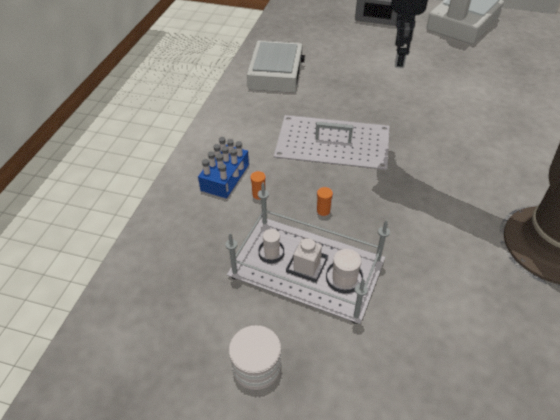

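The wrist view shows the shelf's near holes at (237,170) and (361,171) and the bar end at (303,95). The side view shows all three vessels upright in their own holders: pot (270,243), bottle (306,257), jar (346,268).

```bash
python3 - <<'E'
from h import *
f=np.load('w2.npz');K,T=f['K'],f['T']
a,b=ray(237,170,K,T,.005)[:2],ray(361,171,K,T,.005)[:2]
m=(a+b)/2; d=a-b; yaw=np.arctan2(-d[0],d[1]); print(a,b,np.linalg.norm(d),'yaw',yaw,'centre',m+.137*np.array([np.cos(yaw),np.sin(yaw)]))
E
python3 go.py .5625 -.218 .2 .111
```

```text
[ 0.41892218 -0.15782668] [ 0.43616294 -0.31001033] 0.15315713770905984 yaw 0.11280823584440813 centre [ 0.56367178 -0.21849654]
t 23.03 at [ 0.427  -0.2137  0.3462] [ 3.141e+00 -1.000e-03  1.210e-01] gap 1.0 F [-0.9  1.7  0. ] g 0.0
shift [0.2677 0.0411 0.2927] turn [ 0.0002 -0.0003  0.0032]
```

```bash
python3 -m handwheel '[[[0.07,0.01,0.03,0,0,0.003,1],[0.14,0.02,0.08,0,0,0.003,1],[0.21,0.03,0.13,0,0,0.003,1],[0.255,0.041,0.19,0,0,0.003,1],[0.27,0.042,0.24,0,0,0.003,1],[0.27,0.042,0.29,0,0,0.003,1],[0.27,0.042,0.29,0,0,0.003,1],[0.27,0.042,0.29,0,0,0.003,1]]]'; python3 go.py .5635 -.2185 .107 .112
```

```text
clock: 23.7
eef_pos: [0.5629, -0.2184, 0.2002]
ee_rot: [-3.14, 0.002, 0.112]
wrist_force: [-0.2, 0.6, 0.9]
finger_gap: 0.998
gripper_force: 0.0
t 23.7 at [ 0.5629 -0.2184  0.2002] [-3.14e+00  2.00e-03  1.12e-01] gap 0.998 F [-0.2  0.6  0.9] g 0.0
shift [0.0015 0.0007 0.1863] turn [-0.0005  0.0007 -0.0001]
```

```bash
python3 -m handwheel '[[[0.001,0,0.05,0,0,0,1],[0.001,0,0.1,0,0,0,1],[0.001,0,0.14,0,0,0,1],[0.001,0,0.17,0,0,0,1],[0.001,0,0.186,0,0,0,1],[0.001,0,0.186,0,0,0,1],[0.001,0,0.186,0,0,0,-1],[0.001,0,0.186,0,0,0,-1]]]'; python3 -m handwheel '[[[0,0,0,0,0,0,-1],[0,0,0,0,0,0,-1],[0,0,0,0,0,0,-1],[0,0,0,0,0,0,-1],[0,0,0,0,0,0,-1],[0,0,0,0,0,0,-1],[0,0,0,0,0,0,-1],[0,0,0,0,0,0,-1]]]'; python3 go.py .5635 -.2185 .107 .112
```

```text
clock: 24.37
eef_pos: [0.565, -0.2199, 0.1107]
ee_rot: [3.14, -0.004, 0.11]
wrist_force: [-0.4, 0.6, 0.6]
finger_gap: 0.748
gripper_force: 0.0
clock: 25.03
eef_pos: [0.5643, -0.2193, 0.1094]
ee_rot: [3.141, -0.002, 0.11]
wrist_force: [-1.3, 1.6, 6.4]
finger_gap: 0.128
gripper_force: 59.8
t 25.03 at [ 0.5643 -0.2193  0.1094] [ 3.141e+00 -2.000e-03  1.100e-01] gap 0.128 F [-1.3  1.6  6.4] g 59.8
shift [-0.0015 -0.0017  0.0049] turn [ 0.0002 -0.0006 -0.0006]
```

```bash
python3 -m handwheel '[[[0,0,-0.02,0,0,0,-1],[0,0,-0.05,0,0,0,-1],[0,0,-0.1,0,0,0,-1],[0,0,-0.15,0,0,0,-1],[0,0,-0.2,0,0,0,-1],[0,0,-0.26,0,0,0,-1],[0,0,-0.32,0,0,0,-1],[0,0,-0.37,0,0,0,-1]]]'; python3 -m handwheel '[[[0,0,0,0,0,0,-1],[0,0,0,0,0,0,-1],[0,0,0,0,0,0,-1]]]'; python3 go.py .5273 .2208 .295 -.132
```

```text
clock: 25.7
eef_pos: [0.5632, -0.2196, 0.2957]
ee_rot: [3.141, -0.001, 0.11]
wrist_force: [1.0, 0.1, -5.6]
finger_gap: 0.128
gripper_force: 59.0
clock: 25.95
eef_pos: [0.5627, -0.2196, 0.2923]
ee_rot: [3.141, 0.001, 0.11]
wrist_force: [0.6, -0.1, -5.5]
finger_gap: 0.124
gripper_force: 58.9
t 25.95 at [ 0.5627 -0.2196  0.2923] [3.141e+00 1.000e-03 1.100e-01] gap 0.124 F [ 0.6 -0.1 -5.5] g 58.9
shift [ 0.0259 -0.8833 -0.0056] turn [0.0001 0.0004 0.0769]
```

```bash
python3 -m handwheel '[[[0,-0.02,0,0,0,0,-1],[0,-0.05,0,0,0,0.005,-1],[0,-0.1,0,0,0,0.01,-1],[0,-0.15,0,0,0,0.02,-1],[0.01,-0.2,0,0,0,0.03,-1],[0.01,-0.26,0,0,0,0.04,-1],[0.02,-0.32,0,0,0,0.05,-1],[0.02,-0.38,0,0,0,0.06,-1]]]' >/dev/null; python3 go.py .5273 .2208 .295 -.132
```

```text
t 26.62 at [ 0.5521 -0.0275  0.292 ] [-3.142e+00  1.000e-03 -8.000e-02] gap 0.125 F [ 1.1  0.7 -4.9] g 59.0
shift [-0.0891 -0.491  -0.0059] turn [-0.      0.0003  0.0166]
```

```bash
python3 -m handwheel '[[[-0.01,-0.06,0,0,0,0.005,-1],[-0.02,-0.12,0,0,0,0.01,-1],[-0.03,-0.18,0,0,0,0.0166,-1],[-0.04,-0.24,0,0,0,0.0166,-1],[-0.055,-0.3,0,0,0,0.0166,-1],[-0.065,-0.36,0,0,0,0.0166,-1],[-0.075,-0.41,0,0,0,0.0166,-1],[-0.083,-0.45,0,0,0,0.0166,-1]]]' >/dev/null; python3 -m handwheel '[[[-0.004,-0.02,0,0,0,0,-1],[-0.006,-0.035,0,0,0,0,-1],[-0.006,-0.041,0,0,0,0,-1],[-0.006,-0.041,0,0,0,0,-1],[-0.006,-0.041,0,0,0,0,-1],[-0.006,-0.041,0,0,0,0,-1],[-0.006,-0.041,0,0,0,0,-1]]]'; python3 go.py .5273 .2208 .27 -.132
```

```text
clock: 27.87
eef_pos: [0.5293, 0.2174, 0.2934]
ee_rot: [3.14, -0.002, -0.133]
wrist_force: [-0.6, 0.1, -5.1]
finger_gap: 0.126
gripper_force: 59.0
t 27.87 at [0.5293 0.2174 0.2934] [ 3.14e+00 -2.00e-03 -1.33e-01] gap 0.126 F [-0.6  0.1 -5.1] g 59.0
shift [-0.0049 -0.0063  0.0467] turn [ 0.0004 -0.0005 -0.0002]
```

```bash
python3 -m handwheel '[[[-0.003,-0.003,0.01,0,0,0,-1],[-0.005,-0.006,0.03,0,0,0,-1],[-0.005,-0.006,0.045,0,0,0,-1],[-0.005,-0.006,0.058,0,0,0,-1],[-0.005,-0.006,0.063,0,0,0,-1],[-0.005,-0.006,0.063,0,0,0,-1],[-0.005,-0.006,0.063,0,0,0,-1],[-0.005,-0.006,0.063,0,0,0,-1]]]'; python3 - <<'E'
from h import *
for n in('top','side'):
    p,d,K,T=grab(n,n+'3.png'); np.savez(n+'3.npz',p=p,d=d,K=K,T=T)
    C=cloud(d,K,T);z=C[...,2];m=(d>0)&(z>.147)&(z<.168)&(abs(C[...,0]-.527)<.2)&(abs(C[...,1]-.22)<.15)
    q=C[m]; print(n,m.sum(),cv2.minAreaRect(q[:,:2].astype(np.float32)),np.median(q[:,2]))
    A=np.c_[q[:,:2]-[.527,.22],np.ones(len(q))]; print('plane',np.linalg.lstsq(A,q[:,2],rcond=None)[0])
a=cv2.imread('pics/side3.png')[160:310,200:400]; b=cv2.imread('pics/top3.png')[170:320,180:320]
a=cv2.resize(a,None,fx=2.2,fy=2.2,interpolation=cv2.INTER_CUBIC); b=cv2.resize(b,(308,330),interpolation=cv2.INTER_CUBIC)
cv2.imwrite('pics/c3.png',np.hstack([a,b]))
E
python3 go.py .5273 .2208 .219 -.132
```

```text
clock: 28.53
eef_pos: [0.5271, 0.2221, 0.2622]
ee_rot: [3.141, -0.002, -0.131]
wrist_force: [-0.6, 0.1, -6.2]
finger_gap: 0.129
gripper_force: 58.9
top 3139 ((0.5265158414840698, 0.22376328706741333), (0.18027697503566742, 0.30067408084869385), 82.25814819335938) 0.1575319299534914
plane [ 0.00072128 -0.00057732  0.15753156]
side 9853 ((0.5251119136810303, 0.22155268490314484), (0.184902623295784, 0.30107736587524414), 82.4309310913086) 0.15756300812286994
plane [ 0.00048209 -0.00137595  0.15757888]
t 28.63 at [0.5271 0.2221 0.2623] [ 3.141e+00 -2.000e-03 -1.310e-01] gap 0.125 F [ 0.  -0.7 -5.1] g 58.9
shift [0.0006 0.0024 0.0866] turn [ 0.0001 -0.0007  0.0003]
```

View pics/c3.png

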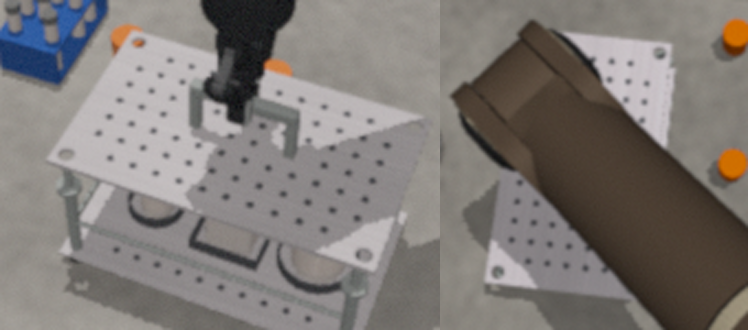

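The crops show the shelf hovering above the pins. In the side half the holes are at (137,41), (66,154) and (365,254). In the top half they are at (660,52) and (497,271).

```bash
python3 - <<'E'
from h import *
H={'side':[(200+137/2.2,160+41/2.2),(200+365/2.2,160+254/2.2)],'top':[(180+220/2.2,170+52/2.2),(180+57/2.2,170+271/2.2)]}
for n in H:
    f=np.load(n+'3.npz');p,K,T=f['p'],f['K'],f['T'];P=[]
    g=cv2.cvtColor(p,cv2.COLOR_RGB2GRAY).astype(float)
    for u,v in H[n]:
        u0,v0=int(round(u)),int(round(v)); w=g[v0-4:v0+5,u0-4:u0+5]; 
        P.append(ray(u-.3,v-.3,K,T,.1575)[:2])
    P=np.array(P); print(n,'holes',P.round(4).tolist(),P.mean(0).round(4),np.linalg.norm(P[0]-P[1]),np.arctan2(*(P[0]-P[1])[::-1]))
    f=np.load(n+'0.npz');C=cloud(f['d'],f['K'],f['T']);Q=[]
    for c in((.653,.127),(.402,.315),(.672,.279),(.382,.1635)):
        m=(np.hypot(C[...,0]-c[0],C[...,1]-c[1])<.02)&(C[...,2]>.128)&(C[...,2]<.16); q=C[m]; Q.append(q[:,:2].mean(0)); 
    Q=np.array(Q);print('  pins',Q.round(4).tolist(),Q[:2].mean(0).round(4),Q.mean(0).round(4),np.linalg.norm(Q[0]-Q[1]),np.arctan2(*(Q[0]-Q[1])[::-1]))
E
```

```text
side holes [[0.6536, 0.1262], [0.3987, 0.3148]] [0.5262 0.2205] 0.31706813852603444 -0.6370447795254356
  pins [[0.6517, 0.1271], [0.4016, 0.3159], [0.672, 0.2792], [0.3813, 0.1631]] [0.5267 0.2215] [0.5267 0.2214] 0.31334730391851395 -0.6466729984372479
top holes [[0.6533, 0.1278], [0.4015, 0.3172]] [0.5274 0.2225] 0.31514529420175524 -0.6450613633866571
  pins [[0.6527, 0.1265], [0.4029, 0.3146], [0.6732, 0.2785], [0.3822, 0.1623]] [0.5278 0.2206] [0.5277 0.2205] 0.31268199032703664 -0.6454440771182596
```

```bash
python3 -m handwheel '[[[0.001,0.001,0.01,0,0,0,-1],[0.001,0.001,0.02,0,0,0,-1],[0.001,0.001,0.03,0,0,0,-1],[0.001,0.001,0.04,0,0,0,-1],[0.001,0.001,0.05,0,0,0,-1],[0.001,0.001,0.05,0,0,0,-1]]]'; python3 -m handwheel '[[[0,0,0.008,0,0,0,-1],[0,0,0.014,0,0,0,-1],[0,0,0.02,0,0,0,-1],[0,0,0.02,0,0,0,-1]]]'
```

```text
clock: 29.13
eef_pos: [0.5269, 0.221, 0.2355]
ee_rot: [3.14, 0.0, -0.131]
wrist_force: [0.5, 0.3, -5.2]
finger_gap: 0.13
gripper_force: 59.0
clock: 29.47
eef_pos: [0.5271, 0.2212, 0.2263]
ee_rot: [3.141, -0.001, -0.131]
wrist_force: [-0.3, 0.5, -5.0]
finger_gap: 0.127
gripper_force: 58.9
```

No contact forces so far, and the plate's underside is at about z=0.117, well below the pin tips. Lower the last few millimetres.

```bash
python3 -m handwheel '[[[0,0,0.004,0,0,0,-1],[0,0,0.008,0,0,0,-1],[0,0,0.012,0,0,0,-1],[0,0,0.013,0,0,0,-1],[0,0,0.013,0,0,0,-1]]]'; python3 - <<'E'
from h import *
for n in('top','side'):
    p,d,K,T=grab(n,n+'4.png'); C=cloud(d,K,T);z=C[...,2];m=(d>0)&(z>.105)&(z<.125)&(abs(C[...,0]-.527)<.16)&(abs(C[...,1]-.22)<.1)
    q=C[m]; A=np.c_[q[:,:2]-[.527,.22],np.ones(len(q))]; print('plane',np.linalg.lstsq(A,q[:,2],rcond=None)[0])
E
```

```text
clock: 29.88
eef_pos: [0.5273, 0.2213, 0.2202]
ee_rot: [3.141, -0.001, -0.131]
wrist_force: [0.4, -0.3, -5.0]
finger_gap: 0.12
gripper_force: 59.0
plane [-0.00068912 -0.00125511  0.11545151]
plane [-0.00044311 -0.00184111  0.11564713]
```

```bash
python3 -m handwheel '[[[0,0,0.002,0,0,0,-1],[0,0,0.003,0,0,0,-1],[0,0,0.003,0,0,0,-1]]]'; python3 -m handwheel '[[[0,0,0.003,0,0,0,1],[0,0,0.003,0,0,0,1],[0,0,0.003,0,0,0,1],[0,0,0.003,0,0,0,1],[0,0,0.003,0,0,0,1],[0,0,0.003,0,0,0,1]]]';  python3 -m handwheel '[[[0,0,-0.03,0,0,0,1],[0,0,-0.08,0,0,0,1],[0,0,-0.14,0,0,0,1],[0,0,-0.2,0,0,0,1],[-0.04,0.06,-0.26,0,0,0,1],[-0.08,0.12,-0.3,0,0,0,1],[-0.1,0.18,-0.3,0,0,0,1],[-0.1,0.24,-0.3,0,0,0,1]]]'; python3 -m handwheel '[[[0,0.3,0,0,0,0,1],[0,0.3,0,0,0,0,1],[0,0.3,0,0,0,0,1],[0,0.3,0,0,0,0,1],[0,0.3,0,0,0,0,1],[0,0.3,0,0,0,0,1]]]'; python3 - <<'E'
from h import *
for n in('top','side'):
    p,d,K,T=grab(n,n+'5.png'); C=cloud(d,K,T);z=C[...,2];m=(d>0)&(z>.105)&(z<.125)&(abs(C[...,0]-.527)<.2)&(abs(C[...,1]-.22)<.13)
    q=C[m]; A=np.c_[q[:,:2]-[.527,.22],np.ones(len(q))]; print('plane',np.linalg.lstsq(A,q[:,2],rcond=None)[0],cv2.minAreaRect(q[:,:2].astype(np.float32)))
E
```

```text
clock: 30.23
eef_pos: [0.5275, 0.2214, 0.2195]
ee_rot: [3.141, -0.002, -0.131]
wrist_force: [-1.2, -1.0, 0.5]
finger_gap: 0.124
gripper_force: 59.8
clock: 30.73
eef_pos: [0.5274, 0.2214, 0.2175]
ee_rot: [3.141, -0.002, -0.131]
wrist_force: [0.3, 0.4, -0.1]
finger_gap: 0.956
gripper_force: 0.0
clock: 31.4
eef_pos: [0.4599, 0.1091, 0.3692]
ee_rot: [3.141, -0.004, -0.129]
wrist_force: [0.6, -0.7, -0.1]
finger_gap: 0.999
gripper_force: 0.0
clock: 31.9
eef_pos: [0.4421, -0.041, 0.3676]
ee_rot: [3.141, -0.002, -0.134]
wrist_force: [0.1, 0.4, 0.2]
finger_gap: 1.001
gripper_force: 0.0
plane [ 0.00102846 -0.00062794  0.11478446] ((0.5270316004753113, 0.22252938151359558), (0.18113119900226593, 0.3006184697151184), 82.52053833007812)
plane [ 0.00019192 -0.00117968  0.1147319 ] ((0.5253955125808716, 0.22057129442691803), (0.1844720095396042, 0.30135226249694824), 82.259521484375)
```

View pics/side5.png

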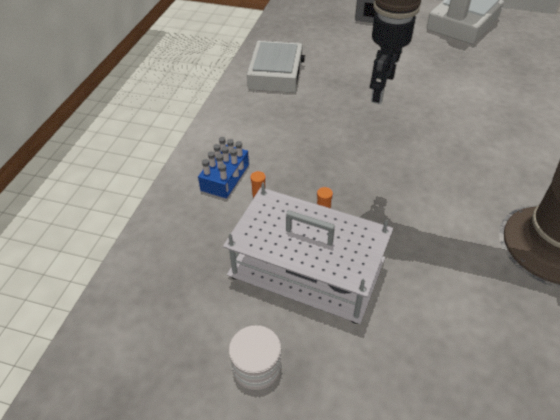

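The shelf is flat, its top at z≈0.115, with pins showing through the corners at (264,190), (384,229), (231,240) and (362,285). The arm is clear, so I hand in.

```bash
python3 -c "
from plant import robot
print(robot.job_done())"
```

```text
the job is handed in; nothing more can be done
None
```

The job is handed in: by the last camera images the bottle, jar and pot stand in their own holders and the shelf lies flat over the four pins; the hand-in call gave no verdict.

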